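# Lock the saw arbor on its flat

### The arm

A 6-joint arm with a two-finger parallel gripper is mounted at the origin on the work surface. World frame = base frame: x ahead of the robot, y to its left, z up, the work surface at z = 0. Lengths are in m, angles in rad, forces in N, time in s.
With the tool pointing down it reaches from about 0.425 to 0.95 m from the base axis. Payload 3.5 kg.
Tool frame: the origin (TCP) lies between the finger pads; the fingertips stand 14 mm ahead of it and the grasp point (between the pads) lies 5 mm behind it; z points along the fingers, y is the direction in which the jaws open and shut (so a half turn about z gives the same grasp; the last joint's range is limited). The gripper opens to 85 mm and grips with 20 to 120 N. Pads are 22 mm wide; open, the fingers measure 114 mm over their backs; the gripper's body (76 mm by 85 mm) begins 54 mm behind the grasp point. The pads swing forward as they close: fully open they stand 13 mm farther back than shut.
Start: joints at [1.06, 0.286, 1.577, -0, 1.279, -0.15], TCP at [0.238, 0.632, 0.245] pointing down, gripper open.
Joint ranges: [-2.77, 2.77], [-0.9, 2.22], [0.21, 2.48], [-1.53, 4.67], [0.24, 2.81], [-2.84, 2.84]. Speed limits (rad/s): [2.79, 2.79, 3.14, 3.14, 3.14, 3.14].

### API

Orientations are given as a unit quaternion [x, y, z, w].
In Python, from plant import ctrl gives the robot as it stands. The module is installed in compiled form; this text tells all that it offers.
- The arm moves only by the tool servo_tool, never from a script. Its argument "increments" is text: rows parted by semicolons, each of 7 numbers parted by spaces: the turn, a rotation vector about the tool's x, y, z in rad, then the shift along the tool's x, y, z in cm, then the finger opening in cm, from 0 to 8.54. In form: ax ay az dx dy dz claw; .... A call has 1 to 10 rows; each row is the pose to reach, as a shift and turn from the pose commanded when the call began, along the tool's axes at that moment; what a row does not reach only later rows make up. A row lasts 1/12 s, in which the tool goes at most 41.7 mm and 7.16 degrees, less where a joint would pass 70% of its speed; a pose out of reach is approached as far as the arm can. A call with a gripper value outside its range is refused whole. The fingers move at their own pace and stop on an object; "grip_force" is the grip in N (left out, the last holds). Time passes only in rows, so rows that repeat a pose let the fingers close. It gives the time, the measured TCP pose, the force and the opening at its end, in the units of the state.
- ctrl.get_state(): the state, without advancing time (a new reading comes with each control period).
- ctrl.read_camera(name): name is "scene" or "top" or "wrist"; returns (picture, depth): 400x640x3 uint8, red, green, blue; 400x640 float32, m along the optical axis (not along the pixel's ray), 0 where there is no reading.
- ctrl.camera_info(name): a dict with "camera_matrix" (3x3 intrinsics, pixels), "D" ([k1, k2, p1, p2, k3] as OpenCV has them; the pictures are not rectified), "world_to_cam" (4x4, takes a point from world to camera coordinates). Camera axes: x right, y down, z forward; pixel columns grow to the right and rows downward; lengths in m; the calibration is good to about 2 mm. A picture is of the moment at which its call begins: read the wrist's pose just before it. camera_info takes no time and is no camera call; for the wrist camera it gives the pose at the moment of the call.
- ctrl.sign_off(): hands the job in, once; it reports no verdict.
The state is a dict: "time": time; "qpos": joint angles; "dq": joint speeds; "joint_efforts": joint torques, N m; "eef_pos": TCP position; "tcp_rot": TCP orientation; "contact_force": force on the tool from outside, world axes, zero at the start; "wrist_torque": the same for the moment, N m; "opening": opening from 0.0 (shut) to 1.0 (fully open).
Only numpy, scipy, OpenCV 4.12 (cv2) and the standard library are available. Lean on these libraries where they do the work, as an engineer would, in place of code of your own. Each camera call takes 0.05 s, during which the arm holds its last target.

### The job

Set the saw arbor's rotation lock: the milled flat on the arbor must face straight up, so turn the arbor by its handwheel, finding the flat by touch or by eye, and have the loose steel lock bar lying level in the two forks across the arbor, fully home on the flat. Set the bar down gently rather than dropping it, let go of everything, and leave the wood offcut, the glue bottle and the spanner where they are.

Things in the scene. Friction and masses are not known exactly. Their poses are not given: they have to be found in the camera images.
- seat (a point): Fixed point on the grey stand, bolted to the bench: mid-point of the arbor's flat once it faces up, 92 mm over the bench, 14 mm above the arbor axis. z up, y along the arbor (handwheel at -y), x level across it, through both forks. Bar laid here over the round rides 6 mm high and rocks to 0.13 rad; as the flat comes up it sinks and levels, its weight helping the last few degrees.
- arbor_mid (a point): Point on the arbor's axis, 14 mm below the seat; fixed, does not turn; axes as seat. Arbor here: dark 40 mm round, 68 mm long, one bright milled flat 28.5 mm wide, 14 mm from the axis. Its angle is not given. Flat starts on the +x side, facing 54 to 132 degrees from up, so drawing the wheel's top to -x is the short way. Turns several turns; holds where left (0.03 N m).
- fork_far (a point): Middle of the slot floor of the fork 55 mm to +x of the seat, 0.5 mm lower than the seat; axes as seat. Fork 14 mm thick in x; slot 34 mm wide in y, open upward, between two 12 mm wide tines 18 mm high. An identical fork stands 55 mm to -x of the seat.
- wheel_center (a point): Centre of the aluminium handwheel on the arbor's end; fixed, does not turn; axes as seat. Plain disc 100 mm across, 16 mm thick (y). Pinch the rim from above, closing along y, and draw it round the axis. Turns the arbor directly. Clear gap of 37 mm between wheel and the bearing block (22 mm thick, top 26 mm above the axis); arbor there 28 mm thick. Nothing beyond the wheel.
- lock_bar_center (a point): Centre of the loose steel lock bar (0.55 to 0.8 kg), half-way up its 48 mm height; x along bar, z up, either end may face either way. Beam 160 long, 30 wide, 18 mm thick; end heads 12 mm long, 42 wide, which hang outside the forks with 6 mm play. Grip rib on top, mid-length: 50 long (x), 16 wide (y), 30 high. Underside 24 mm below, rib top 24 mm above this point.
- offcut_mark (a point): Bystander: flat pine offcut, 130 x 70 x 22 mm; point 10 mm above its underside. Leave alone.
- glue_mark (a point): Bystander: grey bottle, 56 mm across, 130 mm tall; point 10 mm above its underside. Leave alone.
- spanner_mark (a point): Bystander: steel spanner, 150 mm long, lying flat; point mid-length, about at its upper face. Leave alone.
Things that resemble listed ones, but are neither listed nor needed, are in the scene too. Leave any blue look-alike of the part that bears lock_bar_center alone.

How it is judged:
By the outcome, as a careful person would: the job done as asked, in the order asked, and still so for the second after the job is handed in, with the robot touching nothing.
It also fails if it takes over 72 s, if anything falls off the work surface, if the arm or the gripper's body presses on something with over 40 N, if the wrist force passes 120 N, or if a joint passes its speed limit or range.

## Working session

There is one attempt and no reset: what is moved stays moved. The work goes in short steps, Python scripts to look and compute and a tool call to move; the robot and the scene stay as the last step left them, time stands still between calls to the robot, and variables do not carry over. Pictures are saved under pics/ and viewed, and the job is handed in when it is done.

Besides the shell and the picture viewer there is one more tool, called as a command line: name --argument value ..., lists and objects as JSON in quotes. servo_tool: Moves the arm, as the interface text tells. Its arguments: {"type":"object","properties":{"increments":{"type":"string"},"grip_force":{"type":"number"}},"required":["increments"]}

```bash
mkdir -p pics; cat > h.py <<'E'
import numpy as np, cv2
from plant import ctrl
from scipy.spatial.transform import Rotation as R
np.set_printoptions(precision=4,suppress=True)
def snap(n,fn):
    ci=ctrl.camera_info(n); im,d=ctrl.read_camera(n)
    cv2.imwrite(f'pics/{fn}.png',im[:,:,::-1]); np.savez(f'pics/{fn}.npz',im=im,d=d,K=ci['camera_matrix'],D=ci['D'],T=ci['world_to_cam'])
    return im,d
def load(fn): return np.load(f'pics/{fn}.npz')
def pts(z,uv,dep=None):
    uv=np.array(uv,float).reshape(-1,2)
    n=cv2.undistortPoints(uv.reshape(-1,1,2),z['K'],z['D']).reshape(-1,2)
    if dep is None: dep=z['d'][uv[:,1].astype(int),uv[:,0].astype(int)]
    c=np.c_[n*dep[:,None],dep]; Ti=np.linalg.inv(z['T']); return c@Ti[:3,:3].T+Ti[:3,3]
def ray(z,uv,h):
    a=pts(z,uv,np.ones(len(np.array(uv).reshape(-1,2)))); o=np.linalg.inv(z['T'])[:3,3]
    return o+(a-o)*((h-o[2])/(a[:,2]-o[2]))[:,None]
def cloud(z):
    v,u=np.mgrid[0:400,0:640]; uv=np.c_[u.ravel(),v.ravel()]
    return pts(z,uv).reshape(400,640,3)
def st():
    s=ctrl.get_state()
    for k in s: print(k,np.array(s[k]))
    return s
E
python3 - <<'E'
from h import *
st()
for n in ('scene','top','wrist'): snap(n,n+'0')
E
```

```text
time 0.0
qpos [ 1.06    0.2872  1.5782  0.      1.2786 -0.15  ]
dq [-0.0003 -0.0001 -0.001   0.001  -0.0009 -0.0022]
joint_efforts [ -0.0006 -40.5978 -29.2623  -0.0001   0.0058   0.    ]
eef_pos [0.238  0.631  0.2439]
tcp_rot [ 0.1794  0.9838 -0.0011 -0.0004]
contact_force [ 0.3582 -0.6109 -0.9436]
wrist_torque [ 0.0366 -0.0511  0.0557]
opening 0.9984802878947607
```

View pics/scene0.png

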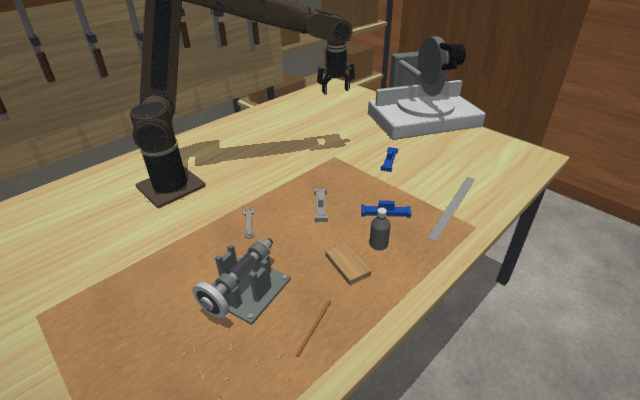

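View pics/top0.png

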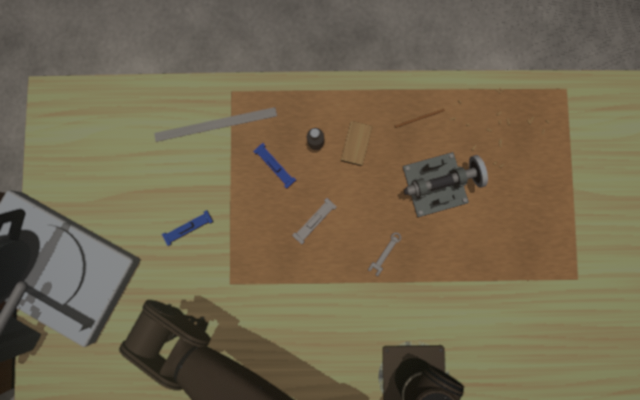

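View pics/wrist0.png

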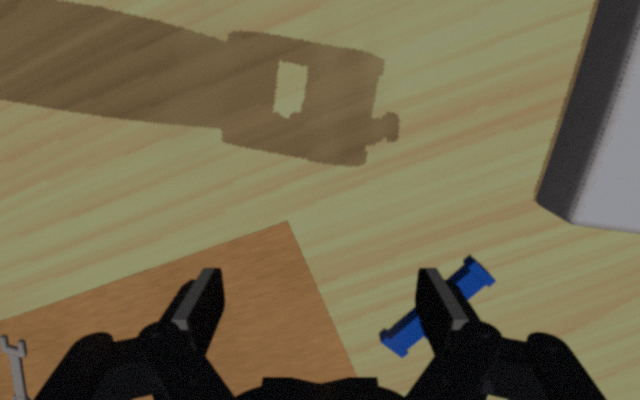

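The top view shows the grey bar at about (315,221), the stand at (437,185) with the wheel at (479,172), and the base at (415,375). The blue look-alikes are at (275,166) and (188,228). Next I'll measure them.

```bash
python3 - <<'E'
from h import *
z=load('top0'); im=z['im']; C=cloud(z)
for n,(u,v) in dict(bar=(315,221),base=(415,360),bench=(450,250),wheel=(479,172),wrench=(384,255),off=(356,143),glue=(315,135),arbor=(437,185)).items(): print(n,C[v,u])
c=im[130:240,370:510]; cv2.imwrite('pics/c1.png',cv2.resize(c[:,:,::-1],None,fx=5.5,fy=5.5,interpolation=cv2.INTER_CUBIC))
z=load('scene0'); c=z['im'][220:330,180:310]; cv2.imwrite('pics/c2.png',cv2.resize(c[:,:,::-1],None,fx=5.4,fy=5.4,interpolation=cv2.INTER_CUBIC))
E
```

```text
bar [0.4835 0.2977 0.0501]
base [0.0634 0.0017 0.0443]
bench [ 0.3892 -0.1253  0.0001]
wheel [ 0.6199 -0.1891  0.1143]
wrench [0.3766 0.0844 0.0083]
off [0.7302 0.1668 0.019 ]
glue [0.7319 0.2932 0.1295]
arbor [ 0.5851 -0.0685  0.0924]
```

View pics/c1.png

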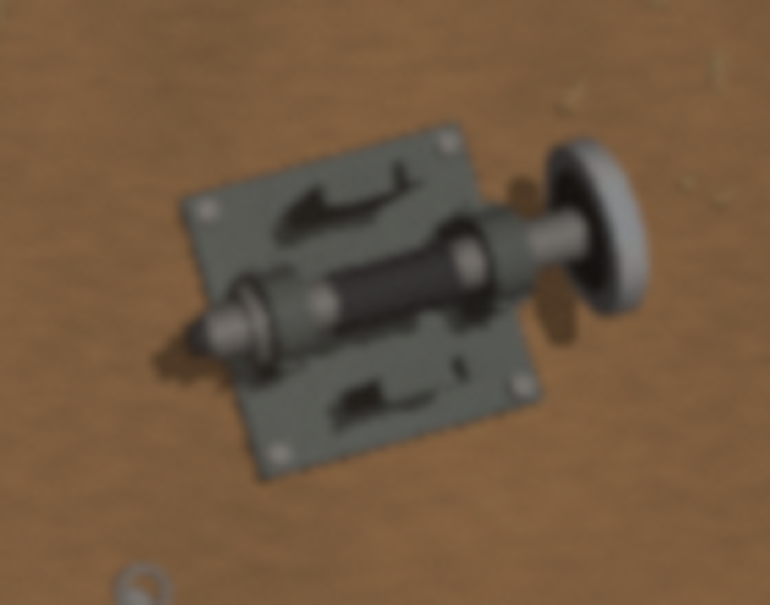

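View pics/c2.png

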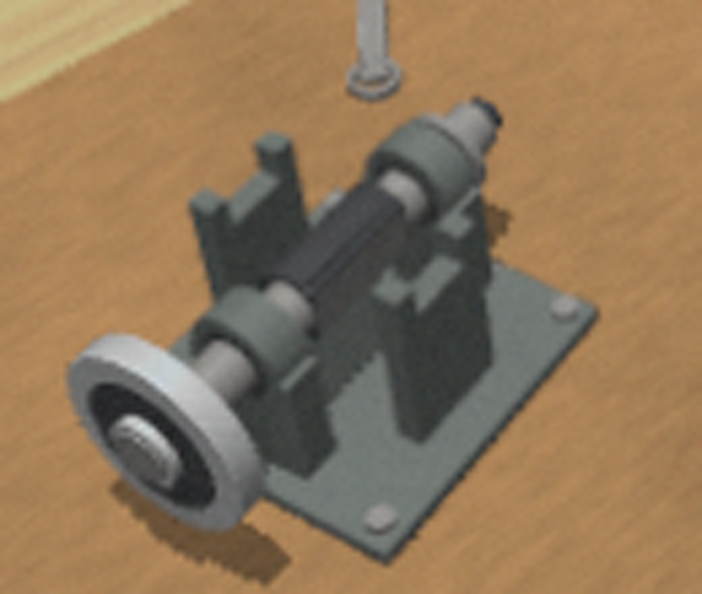

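```bash
python3 - <<'E'
from h import *
for n in ('top0','scene0'):
    z=load(n); C=cloud(z); print(n,'cam',np.linalg.inv(z['T'])[:3,3])
    P=C.reshape(-1,3); im=z['im'].reshape(-1,3).astype(int)
    # wheel: region
    m=(np.hypot(P[:,0]-.62,P[:,1]+.19)<.09)&(P[:,2]>.012)&(P[:,2]<.14)&(P[:,1]<-.15)
    print('wheel pts',m.sum(),P[m].min(0),P[m].max(0))
    m=(np.hypot(P[:,0]-.585,P[:,1]+.07)<.12)&(P[:,2]>.085)&(P[:,2]<.125)&(P[:,1]>-.15)
    c=P[m][:,:2].mean(0);u,s,vt=np.linalg.svd(P[m][:,:2]-c,full_matrices=False);print(m.sum(),c,vt)
    # plate
    m=(np.hypot(P[:,0]-.585,P[:,1]+.07)<.13)&(P[:,2]>.004)&(P[:,2]<.018)
    r=cv2.minAreaRect(P[m][:,:2].astype(np.float32));print('plate',m.sum(),r)
    # bar
    m=(np.hypot(P[:,0]-.4835,P[:,1]-.2977)<.12)&(P[:,2]>.008)&(P[:,2]<.06)
    r=cv2.minAreaRect(P[m][:,:2].astype(np.float32));print('bar',m.sum(),r,P[m].max(0))
    m=m&(P[:,2]>.042); r=cv2.minAreaRect(P[m][:,:2].astype(np.float32));print('rib',m.sum(),r,np.median(P[m],0))
E
```

```text
top0 cam [0.4293 0.255  1.4431]
wheel pts 586 [ 0.5362 -0.2147  0.0121] [ 0.6755 -0.1503  0.1324]
895 [ 0.5944 -0.0694] [[ 0.2718 -0.9624]
 [ 0.9624  0.2718]]
plate 1911 ((0.5889451503753662, -0.06884880363941193), (0.25218209624290466, 0.25153693556785583), 84.19278717041016)
bar 537 ((0.49199211597442627, 0.31094595789909363), (0.14318765699863434, 0.19670355319976807), 6.145166873931885) [0.5639 0.4059 0.0524]
rib 80 ((0.48604902625083923, 0.30016374588012695), (0.015584265813231468, 0.04752473533153534), 44.0867805480957) [0.4868 0.3007 0.0465]
scene0 cam [ 1.2293 -0.4079  0.8005]
wheel pts 1045 [ 0.582  -0.2166  0.012 ] [ 0.6776 -0.15    0.1309]
1149 [ 0.601  -0.0755] [[ 0.311  -0.9504]
 [-0.9504 -0.311 ]]
plate 1424 ((0.5926333665847778, -0.05559772253036499), (0.2239919751882553, 0.24578598141670227), 79.0766372680664)
bar 325 ((0.48415857553482056, 0.3028143048286438), (0.039008729159832, 0.16601887345314026), 47.49620056152344) [0.5575 0.3694 0.0519]
rib 51 ((0.48602035641670227, 0.301001638174057), (0.013413680717349052, 0.04982076585292816), 45.81428146362305) [0.4897 0.2978 0.0481]
```

```bash
python3 - <<'E'
from h import *
ci=ctrl.camera_info('wrist');s=ctrl.get_state()
T=np.linalg.inv(ci['world_to_cam']);Rt=R.from_quat(s['tcp_rot']).as_matrix()
print('cam in tool',Rt.T@(T[:3,3]-s['eef_pos']),'\n',Rt.T@T[:3,:3]);print(ci['camera_matrix'])
for n in ('top0','scene0'):
    z=load(n); P=cloud(z).reshape(-1,3)
    # plate via image color: grey-green low saturation, z between
    for yaw in (.27,):
        y=np.array([-np.sin(yaw),np.cos(yaw),0]);x=np.array([np.cos(yaw),np.sin(yaw),0])
        c=np.array([.59,-.07,.078]);L=(P-c)@np.c_[x,y,[0,0,1]]
        m=(abs(L[:,1])<.027)&(abs(L[:,0])<.03)&(abs(L[:,2])<.035)
        Q=L[m];o=np.argsort(Q[:,2]);print(n,m.sum());print(Q[o][::6])
E
```

```text
cam in tool [ 0.0852 -0.0002 -0.1286] 
 [[-0.0001 -0.9441 -0.3296]
 [ 1.     -0.0001 -0.0002]
 [ 0.0002 -0.3296  0.9441]]
[[341.9771   0.     319.4707]
 [  0.     341.9771 199.7435]
 [  0.       0.       1.    ]]
top0 213
[[-0.009   0.021  -0.0079]
 [-0.0066  0.0227  0.0025]
 [-0.0138 -0.0126  0.0043]
 [-0.0118  0.0063  0.0066]
 [-0.0048  0.0203  0.0083]
 [ 0.0149  0.0239  0.0096]
 [-0.0111 -0.012   0.0097]
 [-0.0095 -0.006   0.0107]
 [ 0.0103  0.0194  0.0109]
 [-0.008  -0.022   0.0115]
 [-0.0083  0.0096  0.0118]
 [-0.0076 -0.0092  0.0129]
 [-0.0056 -0.0129  0.0133]
 [ 0.0166 -0.0228  0.0139]
 [ 0.0129 -0.0027  0.0141]
 [ 0.0162  0.0089  0.0142]
 [ 0.0059 -0.0162  0.0144]
 [ 0.0002  0.0077  0.0146]
 [ 0.0013 -0.0209  0.015 ]
 [ 0.0157 -0.0253  0.0154]
 [ 0.0083 -0.0071  0.0161]
 [ 0.0042  0.0005  0.0163]
 [ 0.0173  0.0028  0.0166]
 [-0.0069  0.0167  0.0169]
 [ 0.0062 -0.003   0.0172]
 [ 0.0115  0.0048  0.0175]
 [ 0.011  -0.0075  0.0178]
 [-0.0024  0.0218  0.018 ]
 [ 0.0118 -0.0264  0.0184]
 [ 0.0131  0.011   0.019 ]
 [ 0.0073  0.0129  0.0196]
 [-0.0018  0.0035  0.0206]
 [ 0.0097 -0. 
[... 594 characters left out ...]
 0.0186  0.0047  0.0133]
 [-0.012  -0.0135  0.014 ]
 [ 0.0061  0.0249  0.0144]
 [ 0.0152 -0.0226  0.0149]
 [ 0.0176 -0.0216  0.0153]
 [ 0.0159  0.0127  0.0155]
 [ 0.0117  0.0181  0.0159]
 [ 0.0119 -0.0183  0.0163]
 [ 0.0146 -0.0096  0.017 ]
 [ 0.0147 -0.0057  0.0171]
 [-0.0026 -0.0082  0.0177]
 [ 0.0153 -0.0023  0.0179]
 [ 0.0022 -0.0139  0.0181]
 [-0.0045 -0.0098  0.0182]
 [ 0.0135 -0.0079  0.0185]
 [ 0.0115 -0.0054  0.0187]
 [ 0.0006 -0.0118  0.019 ]
 [-0.0015  0.0068  0.0192]
 [ 0.0053 -0.0056  0.0194]
 [ 0.0077 -0.0045  0.0196]
 [-0.0011 -0.0016  0.0198]
 [-0.001   0.0023  0.0199]
 [ 0.0038 -0.0232  0.0202]
 [ 0.0061 -0.0182  0.0204]
 [-0.0004  0.0138  0.0209]
 [-0.0024  0.0083  0.0211]]
```

servo_tool --increments "0 0 1.2 -30 -29 0 3.6;0 0 1.2 -30 -29 0 3.6;0 0 1.2 -30 -29 0 3.6;0 0 1.2 -30 -29 0 3.6;0 0 1.2 -30 -29 0 3.6;0 0 1.2 -30 -29 0 3.6;0 0 1.2 -30 -29 0 3.6;0 0 1.2 -30 -29 0 3.6;0 0 1.2 -30 -29 0 3.6;0 0 1.2 -30 -29 0 3.6" --grip_force 60

```text
time: 0.98
eef_pos: [0.4164, 0.2529, 0.2452]
tcp_rot: [0.705, 0.709, 0.0, -0.0]
contact_force: [1.0, 0.4, 0.0]
opening: 0.42
```

```bash
cat >> h.py <<'E'
def move(target,psi):
    s=ctrl.get_state();Rt=R.from_quat(s['tcp_rot'])
    Rw=np.array([[-np.sin(psi),np.cos(psi),0],[np.cos(psi),np.sin(psi),0],[0,0,-1]]).T
    d=Rt.inv()*R.from_matrix(Rw)
    print('rotvec',d.as_rotvec(),'shift cm',Rt.inv().apply(np.array(target)-s['eef_pos'])*100)
E
python3 - <<'E'
from h import *
st(); move([.605,-.13,.25],-1.30)
snap('wrist','w1')
E
```

```text
time 0.9833
qpos [ 0.3372 -0.1374  2.0263  0.      1.2526  0.3323]
dq [-1.0451 -0.1692  0.1478 -0.0019  0.0121 -0.1929]
joint_efforts [  4.6062 -23.6732 -28.505    0.0112   0.1396   0.2858]
eef_pos [0.4164 0.2529 0.2452]
tcp_rot [ 0.7054  0.7088  0.     -0.    ]
contact_force [1.0338 0.3967 0.04  ]
wrist_torque [-0.0314 -0.021  -0.0168]
opening 0.41971547725955977
rotvec [ 0.     -0.      1.3049] shift cm [-38.3848  18.6673  -0.4829]
```

View pics/w1.png

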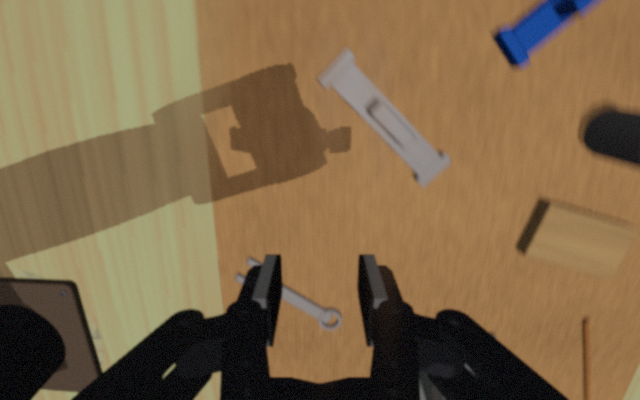

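The wrist picture shows the grey bar lying upright, rib up and centred at about (390,122). Moving on to the stand.

servo_tool --increments "0 0 1.3 -38 18.6 -0.5 3.6;0 0 1.3 -38 18.6 -0.5 3.6;0 0 1.3 -38 18.6 -0.5 3.6;0 0 1.3 -38 18.6 -0.5 3.6;0 0 1.3 -38 18.6 -0.5 3.6;0 0 1.3 -38 18.6 -0.5 3.6;0 0 1.3 -38 18.6 -0.5 3.6;0 0 1.3 -38 18.6 -0.5 3.6;0 0 1.3 -38 18.6 -0.5 3.6;0 0 1.3 -38 18.6 -0.5 3.6"

```text
time: 1.87
eef_pos: [0.6036, -0.1195, 0.2499]
tcp_rot: [0.987, 0.162, -0.0, -0.0]
contact_force: [0.3, -0.3, -0.3]
opening: 0.424
```

servo_tool --increments "0 0 0.11 0 0 0 3.6;0 0 0.11 0 0 0 3.6;0 0 0.11 0 0 0 3.6"

```text
time: 2.12
eef_pos: [0.6029, -0.1175, 0.2495]
tcp_rot: [0.994, 0.111, -0.001, -0.001]
contact_force: [-0.4, -0.1, 0.1]
opening: 0.424
```

```bash

python3 - <<'E'
from h import *
st(); move([.605,-.13,.25],-1.30)
snap('wrist','w2')
E
```

```text
time 2.1167
qpos [-0.3577  0.1519  1.7274  0.0004  1.2641  0.99  ]
dq [ 0.0274 -0.0227  0.0153 -0.0013  0.0002 -0.0084]
joint_efforts [ -0.8738 -34.7406 -29.5132  -0.0311  -0.0253   0.07  ]
eef_pos [ 0.6029 -0.1175  0.2495]
tcp_rot [ 0.9938  0.1113 -0.0007 -0.0005]
contact_force [-0.3612 -0.1485  0.1245]
wrist_torque [ 0.0187  0.0141 -0.0315]
opening 0.42412105030362746
rotvec [-0.0012  0.0012 -0.0478] shift cm [-0.0667  1.2626 -0.0524]
```

View pics/w2.png

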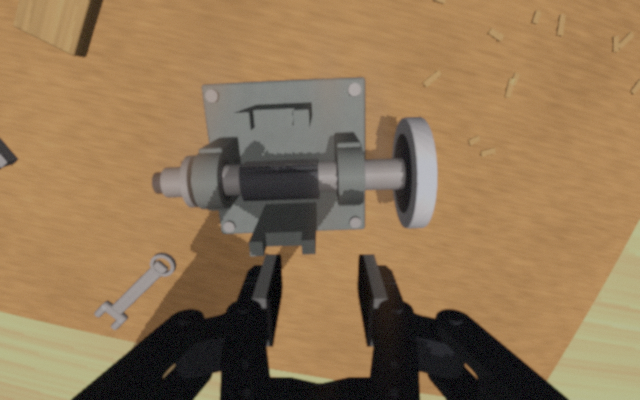

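The view shows the stand: dark arbor at (279,180), bearing blocks at (210,180) and (348,172), and the wheel edge-on at (420,172). Now fitting the axis.

```bash

python3 - <<'E'
from h import *
from scipy.optimize import least_squares
z=load('w2');C=cloud(z);im=z['im'].astype(int)
# wheel rim: bright, top
def reg(u0,u1,v0,v1): 
    return C[v0:v1,u0:u1].reshape(-1,3),im[v0:v1,u0:u1].reshape(-1,3)
# shafts + cylinder: fit axis lines via radius
def fit(P,r,c0,yaw0):
    def f(p):
        a=np.array([-np.sin(p[0]),np.cos(p[0]),0]);n=np.array([np.cos(p[0]),np.sin(p[0]),0])
        d=P-np.array([p[1],p[2]*0-.07,0])
        return np.hypot(d@n-0, P[:,2]-p[2])-r
    s=least_squares(f,[yaw0,c0,.078],loss='soft_l1',f_scale=.001);return s.x,np.sqrt(np.mean(f(s.x)**2))
P1,_=reg(246,314,163,197);P1=P1[(P1[:,2]>.082)&(P1[:,2]<.11)]
print('dark',len(P1),fit(P1,.020,.593,.2))
P2,_=reg(366,402,160,186);P2=P2[(P2[:,2]>.078)&(P2[:,2]<.1)]
print('shaft',len(P2),fit(P2,.014,.593,.2))
P3,_=reg(340,360,140,196);P3=P3[(P3[:,2]>.085)&(P3[:,2]<.11)]
print('block',len(P3),fit(P3,.026,.593,.2), )
# wheel
PW,I=reg(390,442,110,232);m=PW[:,2]>.05;PW=PW[m]
x,_=fit(np.r_[P1],.020,.593,.2)
print('wheel zmax',np.percentile(PW[:,2],99))
for yaw in (.2,.22,.24,.26,.28):
    a=np.array([-np.sin(yaw),np.cos(yaw),0]);n=np.array([np.cos(yaw),np.sin(yaw),0])
    t=PW@a; s=PW@n; print(yaw,np.percentile(t,[1,5,50,95,99]),np.percentile(s,[.5,99.5]))
# plate corners, blocks
Z=C[...,2]; 
print('plate z',np.median(Z[90:100,280:340]))
m=((Z>.003)&(Z<.016)).astype(np.uint8); m[:, :195]=0;m[:,372:]=0;m[:74]=0;m[236:]=0
cv2.imwrite('pics/m.png',m*255)
E
```

```text
dark 2276 (array([0.2676, 0.5928, 0.0779]), np.float64(0.0008667231010046483))
shaft 935 (array([0.2617, 0.5933, 0.0779]), np.float64(0.0006066234432508654))
block 927 (array([0.2578, 0.5935, 0.0778]), np.float64(0.0006009423980118676))
wheel zmax 0.1286625649073993
0.2 [-0.3251 -0.3229 -0.3112 -0.3012 -0.2963] [0.53   0.6524]
0.22 [-0.3363 -0.3345 -0.3224 -0.3128 -0.3078] [0.5237 0.6476]
0.24 [-0.3474 -0.346  -0.3335 -0.3241 -0.3192] [0.5171 0.6425]
0.26 [-0.3587 -0.3574 -0.3442 -0.3354 -0.3306] [0.5103 0.6372]
0.28 [-0.3701 -0.3686 -0.3553 -0.3465 -0.3415] [0.5033 0.6316]
plate z 0.012057952427950491
```

```bash

python3 - <<'E'
from h import *
z=load('w2');im=z['im'];c=im[65:265,140:450]
cv2.imwrite('pics/c3.png',cv2.resize(c[:,:,::-1],None,fx=2.55,fy=2.55,interpolation=cv2.INTER_CUBIC))
E
```

```text
(no output)
```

View pics/c3.png

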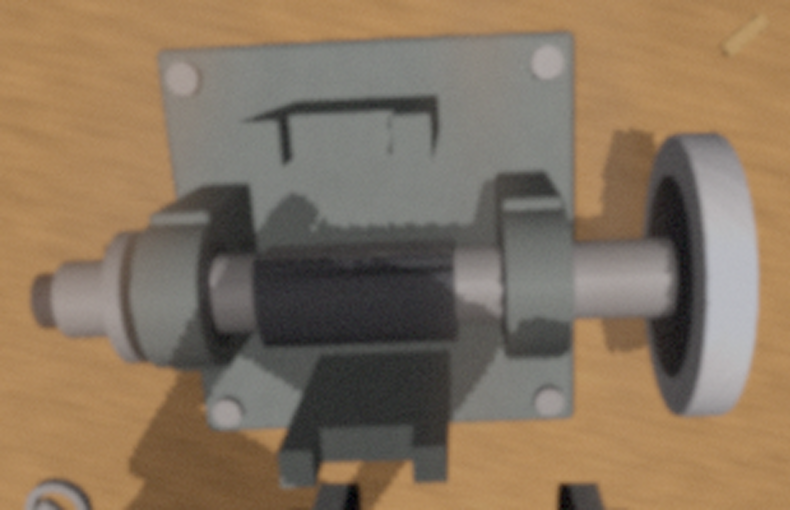

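```bash

python3 - <<'E'
from h import *
z=load('w2');C=cloud(z);yaw=.264
a=np.array([-np.sin(yaw),np.cos(yaw),0]);n=np.array([np.cos(yaw),np.sin(yaw),0])
P=C.reshape(-1,3);u=np.tile(np.arange(640),400)
s0=np.array([.5933,-.07,0])@n; S=P@n-s0;T=P@a
m=(u>380)&(u<445)&(P[:,2]>.118)&(abs(S)<.02);print('wheel top',np.percentile(T[m],[2,10,50,90,98]))
m=(abs(S)<.01)&(P[:,2]>.09)&(P[:,2]<.102)&(T<-.12)&(T>-.4)
h,e=np.histogram(T[m],bins=np.arange(-.40,-.12,.004));print(np.c_[e[:-1],h].T)
# block tops
m=(abs(S)<.008)&(P[:,2]>.1005)&(P[:,2]<.107);h,e=np.histogram(T[m],bins=np.arange(-.40,-.1,.002));print([(round(x,3),c) for x,c in zip(e,h) if c])
# forks
for sg in (1,-1):
    m=(abs(S-sg*.055)<.012)&(P[:,2]>.085)&(P[:,2]<.12)&(T<-.12)&(T>-.32);print(sg,m.sum(),np.percentile(T[m],[1,99]) if m.sum() else '',np.percentile(S[m],[1,99]),np.percentile(P[m][:,2],[2,50,98]))
# dark cyl by colour
im=z['im'].reshape(-1,3).astype(int);m=(abs(S)<.012)&(im.max(1)<75)&(P[:,2]>.092)&(P[:,2]<.1);print('dark',np.percentile(T[m],[1,5,50,95,99]))
E
```

```text
wheel top [-0.3591 -0.3498 -0.2994 -0.2899 -0.2873]
[[ -0.4    -0.396  -0.392  -0.388  -0.384  -0.38   -0.376  -0.372  -0.368
   -0.364  -0.36   -0.356  -0.352  -0.348  -0.344  -0.34   -0.336  -0.332
   -0.328  -0.324  -0.32   -0.316  -0.312  -0.308  -0.304  -0.3    -0.296
   -0.292  -0.288  -0.284  -0.28   -0.276  -0.272  -0.268  -0.264  -0.26
   -0.256  -0.252  -0.248  -0.244  -0.24   -0.236  -0.232  -0.228  -0.224
   -0.22   -0.216  -0.212  -0.208  -0.204  -0.2    -0.196  -0.192  -0.188
   -0.184  -0.18   -0.176  -0.172  -0.168  -0.164  -0.16   -0.156  -0.152
   -0.148  -0.144  -0.14   -0.136  -0.132  -0.128]
 [  0.      0.      0.      0.      0.      0.      0.      0.      0.
    0.      0.      0.      0.     98.     70.     69.     69.     60.
   69.     70.     64.     81.     31.     13.      9.     14.     11.
   14.     77.     66.     69.     75.     90.    107.    104.    105.
  104.    103.    108.    105.    100.    105.    106.    102.    107.
  106.     97.    105.    103.     59.     65.     64.     66.    146.
   10.     10.     17.     17.     11.      3.    132.
[... 618 characters left out ...]
-0.182), np.int64(44)), (np.float64(-0.18), np.int64(39)), (np.float64(-0.178), np.int64(41)), (np.float64(-0.176), np.int64(44)), (np.float64(-0.174), np.int64(38)), (np.float64(-0.172), np.int64(44)), (np.float64(-0.17), np.int64(45)), (np.float64(-0.168), np.int64(44)), (np.float64(-0.166), np.int64(41)), (np.float64(-0.164), np.int64(26)), (np.float64(-0.16), np.int64(2)), (np.float64(-0.158), np.int64(29)), (np.float64(-0.156), np.int64(37)), (np.float64(-0.154), np.int64(30)), (np.float64(-0.152), np.int64(8))]
1 1423 [-0.2649 -0.2078] [0.0476 0.0617] [0.0891 0.0927 0.1107]
-1 1353 [-0.2647 -0.207 ] [-0.0621 -0.0476] [0.086  0.0926 0.1104]
dark [-0.3457 -0.2675 -0.2351 -0.2031 -0.1852]
```

```bash
cat >> h.py <<'E'
YAW=.264
A=np.array([-np.sin(YAW),np.cos(YAW),0]);N=np.array([np.cos(YAW),np.sin(YAW),0]);UP=np.array([0,0,1.])
S0=np.array([.5933,-.07,0])@N
WC=N*S0+A*(-.354)+UP*.078
SEAT=N*S0+A*(-.236)+UP*.092
def wtarget(lean,r):
    # lean deg, + toward +N ; tool y=-A
    t=np.radians(lean);d=N*np.sin(t)+UP*np.cos(t)
    zt=-d;yt=-A;xt=np.cross(yt,zt);return WC+d*r,np.c_[xt,yt,zt]
def delta(p,M):
    s=ctrl.get_state();Rt=R.from_quat(s['tcp_rot']);d=Rt.inv()*R.from_matrix(M)
    print('rotvec',d.as_rotvec(),'shift cm',Rt.inv().apply(p-s['eef_pos'])*100)
E
python3 - <<'E'
from h import *
print(WC,SEAT)
delta(*wtarget(45,.12)); delta(*wtarget(0,.12));
z=load('scene0');P=cloud(z).reshape(-1,3);L=(P-SEAT+UP*.014)
x=L@N;y=L@A;zz=L[:,2]
m=(abs(y)<.028)&(np.hypot(x,zz)<.03)&(x>.0)&(zz<.011)&(zz>-.012)
p=np.polyfit(zz[m],x[m],1);print(m.sum(),p,'flat deg',90-np.degrees(np.arctan(-p[0])), np.std(x[m]-np.polyval(p,zz[m])))
E
```

```text
[ 0.6276 -0.197   0.078 ] [ 0.5969 -0.0831  0.092 ]
rotvec [-0.0167 -0.7844 -0.0376] shift cm [9.1329 8.0434 8.6678]
rotvec [-0.001   0.0009 -0.04  ] shift cm [0.6511 8.3797 5.1609]
97 [0.0715 0.0131] flat deg 94.08902920276367 0.0010415812437736696
```

servo_tool --increments "0 -0.12 -0.04 1.5 3 0 3.6;-0.01 -0.24 -0.04 3 6 1 3.6;-0.01 -0.36 -0.04 5 8.1 3 3.6;-0.01 -0.48 -0.04 6.5 8.1 5 3.6;-0.015 -0.6 -0.04 8 8.1 7 3.6;-0.015 -0.7 -0.04 8.8 8.1 8.2 3.6;-0.017 -0.784 -0.04 9.1 8.1 8.7 3.6;-0.017 -0.784 -0.04 9.1 8.1 8.7 3.6;-0.017 -0.784 -0.04 9.1 8.1 8.7 3.6"

```text
time: 2.92
eef_pos: [0.7095, -0.1745, 0.1605]
tcp_rot: [0.915, 0.123, -0.38, 0.05]
contact_force: [0.8, 0.3, 0.2]
opening: 0.42
```

```bash

python3 - <<'E'
from h import *
st(); delta(*wtarget(45,.12)); delta(*wtarget(45,.043))
snap('wrist','w3')
E
```

```text
time 2.9167
qpos [-0.2644  0.8666  1.0257 -0.3919  1.9358  1.0293]
dq [-0.0224 -0.0832 -0.0137 -0.0064  0.0012  0.005 ]
joint_efforts [  0.4689 -55.7649 -27.133   -0.7275   1.3381  -0.0093]
eef_pos [ 0.7095 -0.1745  0.1605]
tcp_rot [ 0.9154  0.1234 -0.38    0.0496]
contact_force [0.8362 0.2682 0.2493]
wrist_torque [ 0.0632 -0.2669  0.0028]
opening 0.42015918714504896
rotvec [-0.0001  0.0012  0.004 ] shift cm [-0.1701  0.0406 -0.169 ]
rotvec [-0.0001  0.0012  0.004 ] shift cm [-0.1612  0.0416  7.5309]
```

View pics/w3.png

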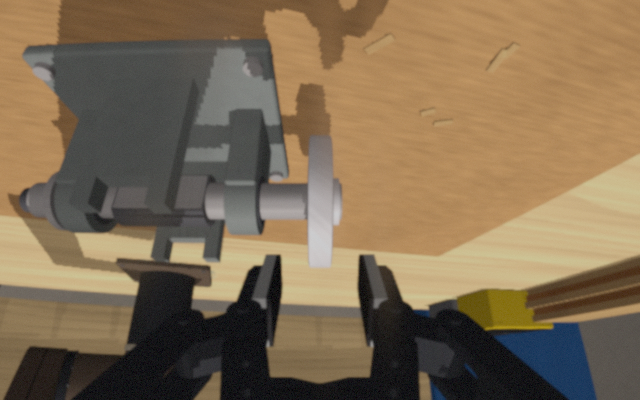

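The wheel is edge-on at column 320, centred between the fingers (278 and 362). Advancing onto the rim and closing.

servo_tool --increments "0 0 0 -0.1 0 2.5 3.6;0 0 0 -0.15 0 5 3.6;0 0 0 -0.15 0 6.5 3.6;0 0 0 -0.15 0 7.5 3.6;0 0 0 -0.15 0 7.5 3.6;0 0 0 -0.15 0 7.5 0.8;0 0 0 -0.15 0 7.5 0.8;0 0 0 -0.15 0 7.5 0.8;0 0 0 -0.15 0 7.5 0.8" --grip_force 50

```text
time: 3.72
eef_pos: [0.6581, -0.1886, 0.1139]
tcp_rot: [0.916, 0.121, -0.379, 0.049]
contact_force: [-2.2, 4.4, 3.0]
opening: 0.172
```

```bash

python3 - <<'E'
from h import *
st(); delta(*wtarget(45,.043)); 
for l in (37,29,21,13,5,-3,-8): delta(*wtarget(l,.043))
E
```

```text
time 3.7167
qpos [-0.298   0.8033  1.2171 -0.3942  1.8048  1.0557]
dq [ 0.0016  0.0013  0.     -0.0024  0.0001  0.0012]
joint_efforts [ -2.7736 -53.7759 -27.027   -1.5518   0.0089  -0.022 ]
eef_pos [ 0.6581 -0.1886  0.1139]
tcp_rot [ 0.9162  0.121  -0.3789  0.0488]
contact_force [-2.1536  4.363   3.0324]
wrist_torque [ 0.5853  0.3157 -0.6117]
opening 0.17214664667777313
rotvec [-0.0032 -0.0014 -0.    ] shift cm [0.3003 0.0255 0.4741]
rotvec [-0.0032  0.1382 -0.0003] shift cm [-0.2982  0.0257  0.5151]
rotvec [-0.0032  0.2779 -0.0005] shift cm [-0.8852  0.0261  0.639 ]
rotvec [-0.0032  0.4175 -0.0007] shift cm [-1.4492  0.0268  0.8434]
rotvec [-0.0031  0.5571 -0.0009] shift cm [-1.9793  0.0277  1.1243]
rotvec [-0.0031  0.6967 -0.0012] shift cm [-2.4651  0.0289  1.4763]
rotvec [-0.003   0.8364 -0.0014] shift cm [-2.8972  0.0302  1.8924]
rotvec [-0.003   0.9236 -0.0015] shift cm [-3.1362  0.0312  2.1815]
```

servo_tool --increments "0 0.105 0 -0.5 0 0.06 0.8;0 0.21 0 -0.99 0 0.17 0.8;0 0.315 0 -1.46 0 0.33 0.8;0 0.42 0 -1.92 0 0.54 0.8;0 0.525 0 -2.35 0 0.79 0.8;0 0.63 0 -2.75 0 1.09 0.8;0 0.735 0 -3.12 0 1.43 0.8;0 0.84 0 -3.45 0 1.81 0.8;0 0.84 0 -3.45 0 1.81 0.8;0 0.84 0 -3.45 0 1.81 0.8"

```text
time: 4.55
eef_pos: [0.6225, -0.1982, 0.1252]
tcp_rot: [0.991, 0.131, 0.03, -0.005]
contact_force: [-0.2, 6.2, 0.9]
opening: 0.175
```

```bash

python3 - <<'E'
from h import *
st(); delta(*wtarget(0,.043)); 
snap('scene','s4')
z=load('scene0');
c=[load(n)['im'][225:315,190:290] for n in ('scene0','s4')]
cv2.imwrite('pics/c4.png',cv2.resize(np.hstack(c)[:,:,::-1],None,fx=4,fy=4,interpolation=cv2.INTER_CUBIC))
E
```

```text
time 4.55
qpos [-0.479   0.3328  1.7509  0.0509  1.0146  0.8039]
dq [ 0.0131  0.0203 -0.0286 -0.0286  0.0385  0.0087]
joint_efforts [ -4.8529 -39.8676 -27.1275  -1.2162  -0.7708  -0.031 ]
eef_pos [ 0.6225 -0.1982  0.1252]
tcp_rot [ 0.991   0.1305  0.0303 -0.0052]
contact_force [-0.2367  6.1912  0.9076]
wrist_torque [ 1.102  -0.1598  0.0023]
opening 0.17460488663138304
rotvec [-0.0023 -0.0615 -0.002 ] shift cm [0.5014 0.0285 0.4557]
```

View pics/c4.png

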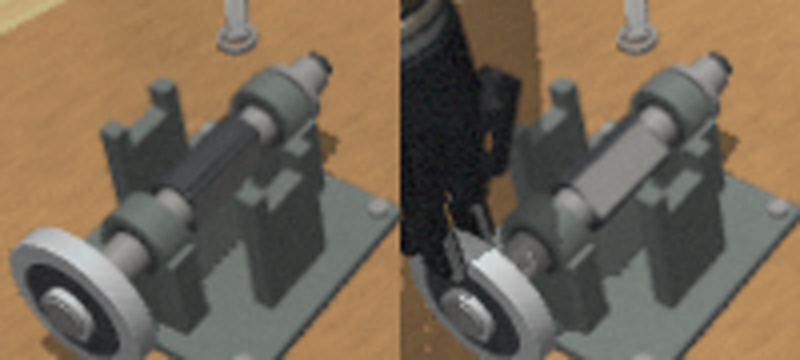

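The flat is now in view, bright and facing the scene camera at roughly 45°. Measuring its angle.

```bash
cat >> h.py <<'E'
def flat(fn,lo,hi,off=0):
    # fit plane of points near expected flat: angle range guess between
    z=load(fn);P=cloud(z).reshape(-1,3);L=(P-SEAT+UP*.014);x=L@N;y=L@A;zz=L[:,2]
    for it in range(3):
        g=np.radians(lo if it==0 else ang)
        nrm=x*np.sin(g)+zz*np.cos(g);tan=x*np.cos(g)-zz*np.sin(g)
        m=(abs(y)<.028)&(abs(tan)<.0105)&(nrm>.006)&(nrm<.021)
        p=np.polyfit(tan[m],nrm[m],1);ang=np.degrees(g)-np.degrees(np.arctan(p[0]))
        r=nrm[m]-np.polyval(p,tan[m]);print(fn,m.sum(),'ang',ang,'h',p[1],'sd',r.std())
E
python3 - <<'E'
from h import *
flat('scene0',94,0);flat('s4',46,0)
E
```

```text
scene0 87 ang 94.75646252199493 h 0.01301523179745545 sd 0.0009940546408497531
scene0 87 ang 94.77766833700218 h 0.013014057610120356 sd 0.0009939655751746179
scene0 87 ang 94.77826275928584 h 0.013014055551977474 sd 0.0009939655051884413
s4 168 ang 44.59087790844223 h 0.013807224196779006 sd 0.0016863341569308434
s4 173 ang 45.246267559375845 h 0.013852115756354748 sd 0.001692118137653995
s4 172 ang 45.005625072477 h 0.013833307805140879 sd 0.001678690106400418
```

servo_tool --increments "0 0 0 0 0 0 3.6;0 0 0 0 0 0 3.6;0 0 0 0 0 0 3.6;0 0 0 0 0 -2 3.6;0 0 0 0 0 -5 3.6;0 0 0 0 0 -7.5 3.6;0 0 0 0 0 -7.5 3.6"

```text
time: 5.18
eef_pos: [0.621, -0.2036, 0.2058]
tcp_rot: [0.991, 0.131, 0.033, 0.001]
contact_force: [1.6, -0.7, 0.8]
opening: 0.423
```

```bash

python3 - <<'E'
from h import *
st(); 
for l in (6,17,30,43): delta(*wtarget(l,.12)); 
snap('scene','s5');flat('s5',46,0)
E
```

```text
time 5.1833
qpos [-0.4854  0.2431  1.7042  0.0411  1.1401  0.8059]
dq [-0.0006  0.0335  0.0406  0.0001 -0.0497 -0.0001]
joint_efforts [  0.0791 -34.031  -24.1484   0.0531   0.2466   0.0023]
eef_pos [ 0.621  -0.2036  0.2058]
tcp_rot [0.9908 0.1312 0.033  0.0005]
contact_force [ 1.5731 -0.6873  0.8315]
wrist_torque [-0.003  -0.0253  0.0235]
opening 0.42255586997929084
rotvec [ 0.0097 -0.17   -0.0011] shift cm [ 2.0044 -0.4653  0.9778]
rotvec [ 0.0096 -0.362  -0.0021] shift cm [ 4.2237 -0.4719  1.5825]
rotvec [ 0.0094 -0.5889 -0.0032] shift cm [ 6.6392 -0.4848  2.8262]
rotvec [ 0.0091 -0.8158 -0.0043] shift cm [ 8.7131 -0.5025  4.5813]
s5 170 ang 44.193027482898415 h 0.013898101655984806 sd 0.001536609102926494
s5 172 ang 44.891798390052614 h 0.013903238718588687 sd 0.0015259129428383258
s5 171 ang 44.752913446557514 h 0.013891063778255181 sd 0.001522353224603583
```

servo_tool --increments "0.01 -0.12 0 1.5 -0.3 0.5 3.6;0.01 -0.24 0 2.8 -0.5 1.1 3.6;0.01 -0.36 0 4.2 -0.5 1.6 3.6;0.01 -0.48 0 5.5 -0.5 2.2 3.6;0.01 -0.59 0 6.6 -0.5 2.8 3.6;0.01 -0.7 0 7.7 -0.5 3.6 3.6;0.01 -0.816 0 8.7 -0.5 4.6 3.6;0.01 -0.816 0 8.7 -0.5 4.6 3.6;0.01 -0.816 0 8.7 -0.5 4.6 3.6"

```text
time: 5.98
eef_pos: [0.7014, -0.1722, 0.1486]
tcp_rot: [0.919, 0.123, -0.373, 0.042]
contact_force: [0.3, -0.5, 0.1]
opening: 0.422
```

```bash

python3 - <<'E'
from h import *
delta(*wtarget(43,.12)); delta(*wtarget(43,.043)); 
E
```

```text
rotvec [-0.0126  0.0182  0.0079] shift cm [-0.8942  0.446  -1.5255]
rotvec [-0.0126  0.0182  0.0079] shift cm [-0.7543  0.5437  6.1726]
```

servo_tool --increments "-0.012 0.018 0.008 -0.9 0.45 -1.5 3.6;-0.012 0.018 0.008 -0.9 0.45 -1.5 3.6;-0.012 0.018 0.008 -0.9 0.45 -1.5 3.6;-0.012 0.018 0.008 -0.9 0.45 -1.5 3.6"

```text
time: 6.32
eef_pos: [0.7082, -0.1778, 0.179]
tcp_rot: [0.926, 0.12, -0.356, 0.051]
contact_force: [0.4, 1.5, 0.5]
opening: 0.425
```

```bash

python3 - <<'E'
from h import *
delta(*wtarget(43,.12)); delta(*wtarget(43,.043)); 
E
```

```text
rotvec [ 0.005  -0.0156 -0.0086] shift cm [ 0.8192 -0.2603  1.0448]
rotvec [ 0.005  -0.0156 -0.0086] shift cm [ 0.6991 -0.2986  8.7438]
```

servo_tool --increments "0 0 0 0 0 0 3.6;0 0 0 0 0 0 3.6;0 0 0 0 0 0 3.6"

```text
time: 6.57
eef_pos: [0.7071, -0.1769, 0.1739]
tcp_rot: [0.924, 0.121, -0.359, 0.05]
contact_force: [-0.1, 0.1, -0.2]
opening: 0.423
```

```bash

python3 - <<'E'
from h import *
print(ctrl.get_state()['dq']);delta(*wtarget(43,.12)); delta(*wtarget(43,.043)); 
E
```

```text
[ 0.0038  0.0149 -0.003  -0.002   0.0015  0.0005]
rotvec [ 0.0026 -0.0084 -0.0052] shift cm [ 0.5345 -0.1363  0.6072]
rotvec [ 0.0026 -0.0084 -0.0052] shift cm [ 0.4699 -0.156   8.3069]
```

servo_tool --increments "0 -0.008 0 0.4 -0.1 2.5 3.6;0 -0.008 0 0.4 -0.1 5 3.6;0 -0.008 0 0.4 -0.1 7 3.6;0 -0.008 0 0.4 -0.1 7.9 3.6;0 -0.008 0 0.4 -0.1 7.9 3.6;0 -0.008 0 0.4 -0.1 7.9 3.6;0 -0.008 0 0.4 -0.1 7.9 3.6"

```text
time: 7.15
eef_pos: [0.6599, -0.1894, 0.1142]
tcp_rot: [0.923, 0.12, -0.362, 0.051]
contact_force: [0.2, -0.2, 0.1]
opening: 0.425
```

servo_tool --increments "0 0 0 0 0 0 0.8;0 0 0 0 0 0 0.8;0 0 0 0 0 0 0.8;0 0 0 0 0 0 0.8;0 0 0 0 0 0 0.8;0 0 0 0 0 0 0.8"

```text
time: 7.65
eef_pos: [0.6598, -0.1881, 0.1144]
tcp_rot: [0.923, 0.121, -0.362, 0.05]
contact_force: [2.5, 4.6, 4.5]
opening: 0.172
```

```bash

python3 - <<'E'
from h import *
st();delta(*wtarget(43,.12)); delta(*wtarget(43,.043)); 
snap('scene','s6');flat('s6',46,0)
E
```

```text
time 7.65
qpos [-0.2994  0.7865  1.2317 -0.3821  1.7717  1.0611]
dq [-0.0006  0.0003 -0.0006  0.0002  0.001  -0.0015]
joint_efforts [ -3.7398 -51.3718 -24.1624  -1.6031   0.7285   0.0706]
eef_pos [ 0.6598 -0.1881  0.1144]
tcp_rot [ 0.9231  0.1209 -0.3616  0.0501]
contact_force [2.5143 4.5598 4.4817]
wrist_torque [ 0.6495 -0.1201 -0.4596]
opening 0.17242113126025507
rotvec [ 0.0027 -0.003  -0.0047] shift cm [ 0.0602  0.0463 -7.0604]
rotvec [ 0.0027 -0.003  -0.0047] shift cm [0.0369 0.0257 0.6395]Traceback (most recent call last):
  File "<stdin>", line 3, in <module>
  File "h.py", line 49, in flat
    p=np.polyfit(tan[m],nrm[m],1);ang=np.degrees(g)-np.degrees(np.arctan(p[0]))
    raise TypeError("expected non-empty vector for x")
TypeError: expected non-empty vector for x
```

servo_tool --increments "0 0.1 0 -0.49 0 0.03 0.8;0 0.2 0 -0.98 0 0.11 0.8;0 0.3 0 -1.46 0 0.23 0.8;0 0.4 0 -1.92 0 0.41 0.8;0 0.5 0 -2.36 0 0.62 0.8;0 0.6 0 -2.78 0 0.89 0.8;0 0.7 0 -3.17 0 1.19 0.8;0 0.785 0 -3.48 0 1.47 0.8;0 0.785 0 -3.48 0 1.47 0.8;0 0.785 0 -3.48 0 1.47 0.8"

```text
time: 8.53
eef_pos: [0.6254, -0.1973, 0.1273]
tcp_rot: [0.991, 0.13, 0.021, -0.0]
contact_force: [3.1, 6.0, 2.6]
opening: 0.171
```

servo_tool --increments "0 0 0 0 0 0 0.8;0 0 0 0 0 0 0.8;0 0 0 0 0 0 0.8"

```text
time: 8.78
eef_pos: [0.6257, -0.1972, 0.1272]
tcp_rot: [0.991, 0.131, 0.019, -0.0]
contact_force: [1.2, 5.7, 3.8]
opening: 0.166
```

```bash

python3 - <<'E'
from h import *
st();delta(*wtarget(0,.043)); 
snap('scene','s7');snap('wrist','w7');snap('top','t7')
for n in ('s7','w7','t7'):
  try: flat(n,2,0)
  except Exception as e: print(n,e)
E
```

```text
time 8.7833
qpos [-0.4677  0.3429  1.7332  0.0256  1.0339  0.8284]
dq [ 0.0029 -0.0002 -0.0022 -0.0013  0.0022 -0.0009]
joint_efforts [ -3.8427 -37.4766 -25.2539  -1.2374  -0.3586   0.0059]
eef_pos [ 0.6257 -0.1972  0.1272]
tcp_rot [ 0.9912  0.1306  0.0193 -0.0001]
contact_force [1.249  5.6552 3.7842]
wrist_torque [ 1.0941 -0.335   0.0698]
opening 0.16569575715955562
rotvec [ 0.0048 -0.0383 -0.002 ] shift cm [0.1698 0.033  0.6283]
s7 139 ang 1.8421466062174798 h 0.014781975640182007 sd 0.0016243765062903194
s7 139 ang 1.831683113801303 h 0.014781904011125179 sd 0.0016243699328494182
s7 139 ang 1.8309895313973048 h 0.014781902702610112 sd 0.0016243699039667913
w7 3428 ang 1.0114117306493684 h 0.014131884583532343 sd 0.0005890127946909797
w7 3426 ang 0.9773877185678612 h 0.014126944145638917 sd 0.0005907193444356436
w7 3426 ang 0.9762128612304737 h 0.01412680300582034 sd 0.0005907388261537649
t7 128 ang 0.5250975470592949 h 0.013998522447035552 sd 0.0027330692969371813
t7 127 ang -1.1085986237988288 h 0.014044199527653503 sd 0.0026637927552113773
t7 129 ang -1.0183377330969299 h 0.013988988013151722 sd 0.0026659474784357247
```

View pics/w7.png

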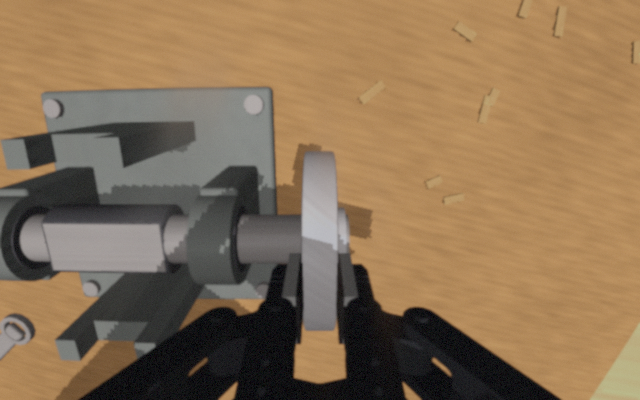

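The wrist view shows the bright flat facing up at (105,238). Its plane fit gives about 1° off level. Releasing and retreating upward.

servo_tool --increments "0 0 0 0 0 0 3.6;0 0 0 0 0 0 3.6;0 0 0 0 0 0 3.6;0 0 0 0 0 0 3.6;0 0 0 0 0 -2 3.6;0 0 0 0 0 -5 3.6;0 0 0 0 0 -9 3.6;0 -0.038 0 0 0 -13 3.6;0 -0.038 0 0 0 -13 3.6;0 -0.038 0 0 0 -13 3.6"

```text
time: 9.77
eef_pos: [0.6215, -0.2001, 0.2601]
tcp_rot: [0.991, 0.131, 0.002, 0.005]
contact_force: [-0.4, 0.4, -0.4]
opening: 0.421
```

```bash

python3 - <<'E'
from h import *
snap('wrist','w8');flat('w8',2,0)
z=load('w1');C=cloud(z);P=C.reshape(-1,3)
m=(np.hypot(P[:,0]-.486,P[:,1]-.3)<.035)&(P[:,2]>.040);r=cv2.minAreaRect(P[m][:,:2].astype(np.float32));print(m.sum(),r,np.median(P[m],0))
move([.46,.30,.25],.785)
E
```

```text
w8 1393 ang -0.010300093476192984 h 0.014116675932011826 sd 0.0006903984521014483
w8 1365 ang 0.06939090724286236 h 0.014100734378984141 sd 0.0006952473280636588
w8 1367 ang 0.059903553089776275 h 0.014099559751612093 sd 0.0006944474330806111
895 ((0.4844214618206024, 0.30187785625457764), (0.015715990215539932, 0.04954737424850464), 46.627628326416016) [0.4833 0.3027 0.048 ]
rotvec [ 0.0031  0.0087 -2.0939] shift cm [ -2.5375 -52.3904   0.2886]
```

servo_tool --increments "0 0 -0.12 0 -4 0 4;0 0 -0.24 0 -8 0 4;0 0 -0.36 0 -12 0 4;0 0 -0.48 0 -16 0 4;0 0 -0.6 0 -20 0 4;0 0 -0.72 0 -24 0 4;0 0 -0.84 0 -28 0 4;0 0 -0.96 0 -32 0 4;0 0 -1.08 0 -36 0 4;0 0 -1.2 0 -40 0 4"

```text
time: 10.65
eef_pos: [0.5141, 0.1887, 0.2505]
tcp_rot: [0.743, 0.67, -0.005, 0.001]
contact_force: [1.1, -0.5, -0.2]
opening: 0.47
```

```bash

python3 - <<'E'
from h import *
move([.484,.302,.2],.757)
E
```

```text
rotvec [-0.0082  0.005  -0.8602] shift cm [11.0012 -4.1323  4.9918]
```

servo_tool --increments "0 0 -0.12 2 -1 1 4;0 0 -0.24 4 -2 2 4;0 0 -0.36 6 -3 3 4;0 0 -0.48 8 -4 4 4;0 0 -0.6 10 -4 5 4;0 0 -0.72 11 -4 5 4;0 0 -0.85 11 -4 5 4;0 0 -0.85 11 -4 5 4;0 0 -0.85 11 -4 5 4;0 0 -0.85 11 -4 5 4"

```text
time: 11.48
eef_pos: [0.4877, 0.3002, 0.2014]
tcp_rot: [0.404, 0.915, -0.004, -0.0]
contact_force: [-0.3, -0.6, -0.1]
opening: 0.469
```

servo_tool --increments "0 0 0 0 0 0 4;0 0 0 0 0 0 4;0 0 0 0 0 0 4"

```text
time: 11.73
eef_pos: [0.4883, 0.3005, 0.2028]
tcp_rot: [0.404, 0.915, -0.003, 0.001]
contact_force: [-0.0, -1.0, 0.4]
opening: 0.471
```

```bash

python3 - <<'E'
from h import *
st();snap('wrist','w9')
z=load('w9');C=cloud(z);P=C.reshape(-1,3)
m=(np.hypot(P[:,0]-.486,P[:,1]-.3)<.04)&(P[:,2]>.040)&(P[:,2]<.055);r=cv2.minAreaRect(P[m][:,:2].astype(np.float32));print(m.sum(),r,np.median(P[m],0),P[m].mean(0))
m=(np.hypot(P[:,0]-.486,P[:,1]-.3)<.11)&(P[:,2]>.012)&(P[:,2]<.03);Q=P[m][:,:2];Q=Q-Q.mean(0);print(Q.shape,np.linalg.svd(Q,full_matrices=False)[2])
E
```

```text
time 11.7333
qpos [ 0.3769  0.1054  1.8671 -0.0056  1.1727 -0.361 ]
dq [ 0.0016 -0.0009 -0.0024  0.002   0.0015 -0.0033]
joint_efforts [  0.0012 -32.1282 -27.9379  -0.0105   0.0094   0.0044]
eef_pos [0.4883 0.3005 0.2028]
tcp_rot [ 0.4035  0.915  -0.0031  0.0006]
contact_force [-0.0404 -0.9909  0.3817]
wrist_torque [ 0.0501 -0.0048 -0.0271]
opening 0.47051046532026963
1048 ((0.48440679907798767, 0.30218711495399475), (0.016008146107196808, 0.050662122666835785), 46.39883804321289) [0.4829 0.3035 0.0478] [0.4832 0.3034 0.0477]
(4502, 2) [[ 0.7272 -0.6864]
 [-0.6864 -0.7272]]
```

View pics/w9.png

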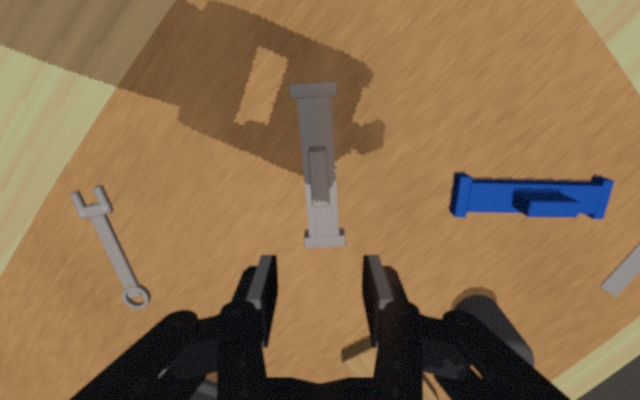

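The grey bar is centred at (318,170) in the wrist view, clear of the blue one at (530,195). Descending on the rib.

```bash

python3 - <<'E'
from h import *
move([.4843,.3022,.036],.811); move([.4843,.3022,.10],.811)
E
```

```text
rotvec [-0.0052  0.0034 -0.0707] shift cm [ 0.4558 -0.1022 16.6829]
rotvec [-0.0052  0.0034 -0.0707] shift cm [ 0.4329 -0.1347 10.283 ]
```

servo_tool --increments "-0.005 0.003 -0.07 0.45 -0.1 3.5 4;-0.005 0.003 -0.07 0.45 -0.1 7 4;-0.005 0.003 -0.07 0.45 -0.1 9 4;-0.005 0.003 -0.07 0.45 -0.1 10.3 4;-0.005 0.003 -0.07 0.45 -0.1 10.3 4;-0.005 0.003 -0.07 0.45 -0.1 10.3 4;-0.005 0.003 -0.07 0.45 -0.1 10.3 4"

```text
time: 12.37
eef_pos: [0.4857, 0.3033, 0.1016]
tcp_rot: [0.371, 0.929, 0.001, 0.001]
contact_force: [-0.7, -0.0, 0.1]
opening: 0.464
```

```bash

python3 - <<'E'
from h import *
move([.4843,.3022,.036],.811);print(ctrl.get_state()['eef_pos'])
E
```

```text
rotvec [0.0026 0.0016 0.0002] shift cm [ 0.0328 -0.193   6.5603]
[0.4857 0.3033 0.1016]
```

servo_tool --increments "0 0 0 0 -0.15 2 4;0 0 0 0 -0.15 4 4;0 0 0 0 -0.15 5.5 4;0 0 0 0 -0.15 6.4 4;0 0 0 0 -0.15 6.4 4;0 0 0 0 -0.15 6.4 4;0 0 0 0 -0.15 6.4 4"

```text
time: 12.95
eef_pos: [0.4846, 0.3022, 0.0375]
tcp_rot: [0.371, 0.929, 0.001, 0.001]
contact_force: [-0.3, 0.1, -0.3]
opening: 0.469
```

servo_tool --increments "0 0 0 0 0 0 0.8;0 0 0 0 0 0 0.8;0 0 0 0 0 0 0.8;0 0 0 0 0 0 0.8;0 0 0 0 0 0 0.8" --grip_force 80

```text
time: 13.37
eef_pos: [0.4843, 0.3022, 0.0372]
tcp_rot: [0.371, 0.929, 0.001, 0.001]
contact_force: [-0.1, 1.0, 6.4]
opening: 0.169
```

```bash

python3 - <<'E'
from h import *
move([.4843,.3022,.036],.811);st()
E
```

```text
rotvec [0.0019 0.0012 0.0004] shift cm [ 0.     -0.003   0.1158]
time 13.3667
qpos [ 0.3803  0.3216  1.9576 -0.0004  0.8601 -0.4308]
dq [ 0.0001 -0.0003  0.0002 -0.0016  0.0009 -0.0001]
joint_efforts [ -0.4023 -32.2683 -20.3688  -0.0627  -0.1261   0.0162]
eef_pos [0.4843 0.3022 0.0372]
tcp_rot [0.3707 0.9288 0.0007 0.0009]
contact_force [-0.0556  1.0412  6.4323]
wrist_torque [-0.0151  0.1172  0.0815]
opening 0.16903074334877227
```

servo_tool --increments "0 0 0 0 0 -2 0.8;0 0 0 0 0 -5 0.8;0 0 0 0 0 -8 0.8;0 0 0 0 0 -11 0.8;0 0 0 0 0 -14 0.8;0 0 0 0 0 -17 0.8;0 0 0 0 0 -18 0.8;0 0 0 0 0 -18 0.8;0 0 0 0 0 -18 0.8"

```text
time: 14.12
eef_pos: [0.4822, 0.3013, 0.2134]
tcp_rot: [0.371, 0.929, -0.001, -0.001]
contact_force: [-0.8, -0.5, -6.9]
opening: 0.17
```

```bash

python3 - <<'E'
from h import *
st();move(SEAT+UP*.13,YAW+np.pi/2)
E
```

```text
time 14.1167
qpos [ 0.3803  0.0838  1.87   -0.0005  1.1915 -0.4308]
dq [-0.0013  0.0281  0.0369  0.0005  0.0054  0.0007]
joint_efforts [  0.013  -36.9353 -33.2751  -0.0016  -0.0623   0.    ]
eef_pos [0.4822 0.3013 0.2134]
tcp_rot [ 0.3707  0.9287 -0.0014 -0.0012]
contact_force [-0.7653 -0.489  -6.8501]
wrist_torque [ 0.0592  0.032  -0.0355]
opening 0.17030169940885304
rotvec [-0.0026 -0.0028 -1.0235] shift cm [-34.7854 -19.9822  -0.8291]
```

servo_tool --increments "0 0 -0.09 -3 -1.7 -0.5 0.8;0 0 -0.18 -6 -3.4 -0.8 0.8;0 0 -0.27 -9 -5.1 -0.8 0.8;0 0 -0.36 -12 -6.8 -0.8 0.8;0 0 -0.45 -15 -8.5 -0.8 0.8;0 0 -0.54 -18 -10.2 -0.8 0.8;0 0 -0.63 -21 -11.9 -0.8 0.8;0 0 -0.72 -24 -13.6 -0.8 0.8;0 0 -0.8 -26 -15 -0.8 0.8;0 0 -0.8 -26 -15 -0.8 0.8"

```text
time: 14.95
eef_pos: [0.5676, 0.0094, 0.2193]
tcp_rot: [-0.019, 1.0, -0.001, -0.003]
contact_force: [-0.1, 1.1, -6.4]
opening: 0.17
```

```bash

python3 - <<'E'
from h import *
move(SEAT+UP*.13,YAW+np.pi/2)
E
```

```text
rotvec [-0.0016 -0.0069 -0.2257] shift cm [-2.5641 -9.3573 -0.2631]
```

servo_tool --increments "0 0 -0.08 -0.8 -3 -0.2 0.8;0 0 -0.16 -1.6 -6 -0.2 0.8;0 0 -0.225 -2.5 -9.3 -0.2 0.8;0 0 -0.225 -2.5 -9.3 -0.2 0.8;0 0 -0.225 -2.5 -9.3 -0.2 0.8;0 0 -0.225 -2.5 -9.3 -0.2 0.8;0 0 -0.225 -2.5 -9.3 -0.2 0.8;0 0 -0.225 -2.5 -9.3 -0.2 0.8"

```text
time: 15.62
eef_pos: [0.5965, -0.0766, 0.2245]
tcp_rot: [-0.133, 0.991, 0.0, -0.001]
contact_force: [0.3, 0.7, -5.7]
opening: 0.169
```

```bash

python3 - <<'E'
from h import *
st();move(SEAT+UP*.13,YAW+np.pi/2)
snap('wrist','w10');snap('scene','s10')
E
```

```text
time 15.6167
qpos [-0.2962  0.1451  1.7817 -0.0003  1.2172 -2.1334]
dq [ 0.0014 -0.0094 -0.0096 -0.0005 -0.0008 -0.003 ]
joint_efforts [ -0.2635 -37.6893 -31.6803  -0.0123   0.0097   0.0032]
eef_pos [ 0.5965 -0.0766  0.2245]
tcp_rot [-0.1329  0.9911  0.0004 -0.0012]
contact_force [ 0.3389  0.7298 -5.6623]
wrist_torque [ 0.0381  0.0119 -0.0093]
opening 0.16896809591522116
rotvec [ 0.0011 -0.0022  0.0026] shift cm [ 0.14   -0.6385  0.2486]
```

View pics/w10.png

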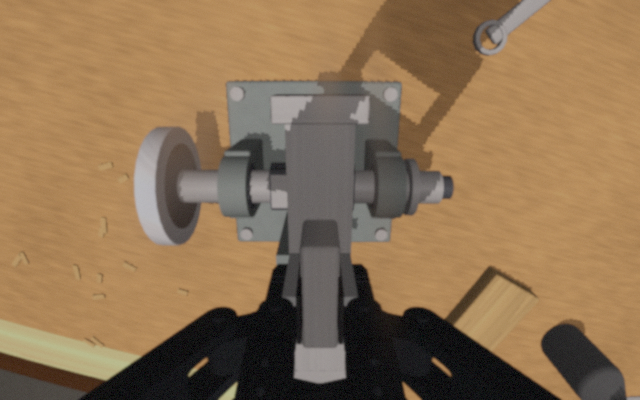

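View pics/s10.png

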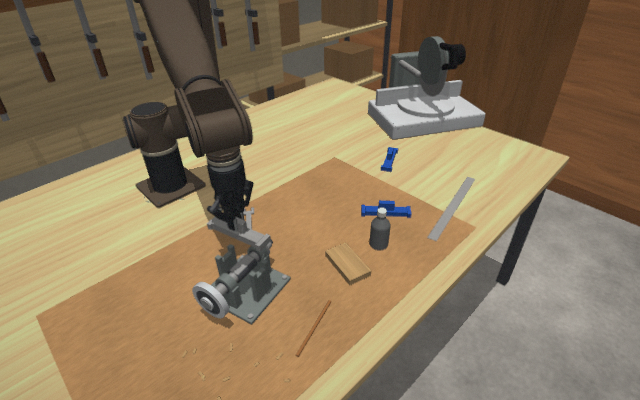

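servo_tool --increments "0 0 0.003 0.15 -0.6 2 0.8;0 0 0.003 0.15 -0.6 3.5 0.8;0 0 0.003 0.15 -0.6 5 0.8;0 0 0.003 0.15 -0.6 5.9 0.8;0 0 0.003 0.15 -0.6 5.9 0.8;0 0 0.003 0.15 -0.6 5.9 0.8;0 0 0.003 0.15 -0.6 5.9 0.8;0 0 0.003 0.15 -0.6 5.9 0.8;0 0 0.003 0.15 -0.6 5.9 0.8"

```text
time: 16.47
eef_pos: [0.5982, -0.0843, 0.1683]
tcp_rot: [-0.131, 0.991, -0.001, 0.001]
contact_force: [-0.2, -0.0, -5.5]
opening: 0.169
```

```bash

python3 - <<'E'
from h import *
print(ctrl.get_state()['eef_pos'],ctrl.get_state()['dq'],ctrl.get_state()['contact_force']);move(SEAT+UP*.037,YAW+np.pi/2)
snap('wrist','w11');z=load('w11');P=cloud(z).reshape(-1,3)
L=P-SEAT;x=L@N;y=L@A;zz=L[:,2]
# beam top visible: between rib and far head ; s=-x direction or +? 
for lo,hi in ((-.075,-.03),(.03,.075)):
    m=(x>lo)&(x<hi)&(abs(y)<.03)&(zz>.04)&(zz<.075)
    if m.sum()>50: 
        q=np.polyfit(x[m],zz[m],1);print(lo,m.sum(),np.median(zz[m]),'slope',q[0],'y',np.percentile(y[m],[2,50,98]))
        for a,b in ((lo,lo+.015),(lo+.03,hi)):
            k=m&(x>a)&(x<b); print('  x',a,np.percentile(y[k],[3,97]) if k.sum() else '')
m=(abs(y)<.04)&(zz>.035)&(zz<.08);print('x range',np.percentile(x[m],[.2,99.8]))
E
```

```text
[ 0.5982 -0.0843  0.1683] [-0.0016  0.004   0.006  -0.0002 -0.0007  0.0004] [-0.2361 -0.0435 -5.5373]
rotvec [-0.0018  0.0018 -0.0013] shift cm [0.1044 0.1552 3.9313]
-0.075 7428 0.0571210663268267 slope 1.3989516872448768e-05 y [-0.0192 -0.0014  0.0163]
  x -0.075 [-0.0205  0.0175]
  x -0.045 [-0.0157  0.0126]
0.03 1599 0.05723217802233152 slope -0.002841091499180418 y [-0.0154 -0.002   0.0118]
  x 0.03 
  x 0.06 [-0.0152  0.0116]
x range [-0.0788  0.0774]
```

View pics/w11.png

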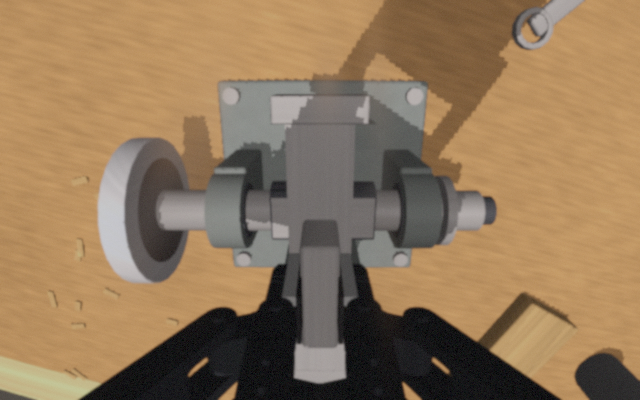

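servo_tool --increments "0 0 0 0.1 0.15 0.6 0.8;0 0 0 0.1 0.15 1.2 0.8;0 0 0 0.1 0.15 1.6 0.8;0 0 0 0.1 0.15 1.6 0.8;0 0 0 0.1 0.15 1.6 0.8;0 0 0 0.1 0.15 1.6 0.8;0 0 0 0.1 0.15 1.6 0.8;0 0 0 0.1 0.15 1.6 0.8"

```text
time: 17.18
eef_pos: [0.5963, -0.0831, 0.1512]
tcp_rot: [-0.131, 0.991, -0.0, 0.0]
contact_force: [-0.1, 0.7, -7.3]
opening: 0.172
```

```bash

python3 - <<'E'
from h import *
print(ctrl.get_state()['eef_pos'],ctrl.get_state()['contact_force']);move(SEAT+UP*.0372,YAW+np.pi/2)
E
```

```text
[ 0.5963 -0.0831  0.1512] [-0.1446  0.7129 -7.2706]
rotvec [-0.0008  0.0003 -0.0016] shift cm [-0.052  -0.0166  2.2024]
```

Position is within 0.5 mm. Lowering slowly.

servo_tool --increments "0 0 0 0 0 0.4 0.8;0 0 0 0 0 0.8 0.8;0 0 0 0 0 1.2 0.8;0 0 0 0 0 1.5 0.8;0 0 0 0 0 1.7 0.8;0 0 0 0 0 1.8 0.8;0 0 0 0 0 1.8 0.8;0 0 0 0 0 1.8 0.8;0 0 0 0 0 1.8 0.8"

```text
time: 17.93
eef_pos: [0.5963, -0.083, 0.1332]
tcp_rot: [-0.131, 0.991, -0.0, 0.0]
contact_force: [-0.4, 0.3, -5.4]
opening: 0.17
```

```bash

python3 - <<'E'
from h import *
s=ctrl.get_state();print(s['eef_pos'],s['contact_force'],s['wrist_torque']);move(SEAT+UP*.0372,YAW+np.pi/2)
E
```

```text
[ 0.5963 -0.083   0.1332] [-0.4235  0.2998 -5.3627] [-0.0491 -0.0492  0.0156]
rotvec [-0.0007  0.0002 -0.0014] shift cm [-0.0542 -0.0249  0.3955]
```

servo_tool --increments "0 0 0 0 0 0.1 0.8;0 0 0 0 0 0.2 0.8;0 0 0 0 0 0.3 0.8;0 0 0 0 0 0.35 0.8;0 0 0 0 0 0.4 0.8;0 0 0 0 0 0.4 0.8;0 0 0 0 0 0.4 0.8"

```text
time: 18.52
eef_pos: [0.596, -0.083, 0.1293]
tcp_rot: [-0.131, 0.991, -0.0, -0.0]
contact_force: [-0.9, -0.3, -3.2]
opening: 0.168
```

```bash

python3 - <<'E'
from h import *
s=ctrl.get_state();print(s['eef_pos'],s['contact_force'],s['wrist_torque']);move(SEAT+UP*.0372,YAW+np.pi/2)
E
```

```text
[ 0.596  -0.083   0.1293] [-0.934  -0.2904 -3.2434] [ 0.0358  0.3651 -0.0051]
rotvec [-0.0004 -0.0004 -0.0014] shift cm [-0.0732 -0.0378  0.0078]
```

servo_tool --increments "0 0 0 0 0 0.06 0.8;0 0 0 0 0 0.12 0.8;0 0 0 0 0 0.12 0.8;0 0 0 0 0 0.12 0.8"

```text
time: 18.85
eef_pos: [0.5961, -0.083, 0.1292]
tcp_rot: [-0.131, 0.991, -0.0, -0.0]
contact_force: [-4.9, 1.6, 4.2]
opening: 0.172
```

```bash

python3 - <<'E'
from h import *
s=ctrl.get_state();print(s['eef_pos'],s['contact_force'],s['wrist_torque']);move(SEAT+UP*.0372,YAW+np.pi/2)
E
```

```text
[ 0.5961 -0.083   0.1292] [-4.9239  1.6325  4.2131] [0.2371 1.0343 0.0119]
rotvec [-0.0004 -0.0007 -0.0013] shift cm [-0.0682 -0.0342  0.0003]
```

Seated, with a firm stop at the expected height. Releasing and retreating upward.

servo_tool --increments "0 0 0 0 0 0 2;0 0 0 0 0 0 3.6;0 0 0 0 0 0 3.6;0 0 0 0 0 0 3.6;0 0 0 0 0 -1 3.6;0 0 0 0 0 -3 3.6;0 0 0 0 0 -6 3.6;0 0 0 0 0 -10 3.6;0 0 0 0 0 -14 3.6;0 0 0 0 0 -14 3.6"

```text
time: 19.68
eef_pos: [0.6003, -0.0841, 0.2797]
tcp_rot: [-0.131, 0.991, -0.004, 0.009]
contact_force: [0.8, -0.7, 1.8]
opening: 0.421
```

servo_tool --increments "0 0 0 -6 0 0 3.6;0 0 0 -8 0 0 3.6;0 0 0 -8 0 0 3.6;0 0 0 -8 0 0 3.6;0 0 0 -8 0 0 3.6;0 0 0 -8 0 0 3.6"

```text
time: 20.18
eef_pos: [0.6729, -0.0624, 0.2683]
tcp_rot: [-0.131, 0.991, -0.0, 0.0]
contact_force: [-0.4, -0.1, -0.9]
opening: 0.422
```

```bash

python3 - <<'E'
from h import *
st()
snap('wrist','w12');snap('scene','s12');z=load('w12');P=cloud(z).reshape(-1,3)
L=P-SEAT;x=L@N;y=L@A;zz=L[:,2]
for lo,hi in ((-.075,-.03),(.03,.075),(-.075,.075)):
    m=(x>lo)&(x<hi)&(abs(x)>.03)&(abs(y)<.012)&(zz>.008)&(zz<.03)
    if m.sum()>50: 
        q=np.polyfit(x[m],zz[m],1);print(lo,m.sum(),np.median(zz[m]),'slope',q[0],'y slope',np.polyfit(y[m],zz[m],1)[0])
m=(abs(y)<.03)&(abs(x)<.025)&(zz>.04)&(zz<.06);print('rib top',np.median(zz[m]),np.median(x[m]),np.median(y[m]))
c=load('s12')['im'][200:330,170:330];cv2.imwrite('pics/c12.png',cv2.resize(c[:,:,::-1],None,fx=4.5,fy=4.5,interpolation=cv2.INTER_CUBIC))
E
```

```text
time 20.1833
qpos [-0.2421  0.2719  1.5522 -0.0007  1.3169 -2.075 ]
dq [-0.0043 -0.0143  0.0064  0.0004 -0.0011  0.0005]
joint_efforts [  0.1405 -39.7289 -29.605    0.0047  -0.0107  -0.0005]
eef_pos [ 0.6729 -0.0624  0.2683]
tcp_rot [-0.1308  0.9914 -0.0004  0.0002]
contact_force [-0.4471 -0.1426 -0.8598]
wrist_torque [ 0.0083  0.0389 -0.0438]
opening 0.42245556036641474
-0.075 1573 0.01836176727305347 slope -0.009755230684315871 y slope -0.00669651987724937
0.03 1452 0.01753951133533091 slope -0.009411487818552776 y slope 0.00012969425260372705
-0.075 3025 0.017934612792705334 slope -0.008319701856261607 y slope -0.0032003407170776476
rib top 0.04791722796407166 -0.0011440137204281387 0.0003890871343328143
```

View pics/w12.png

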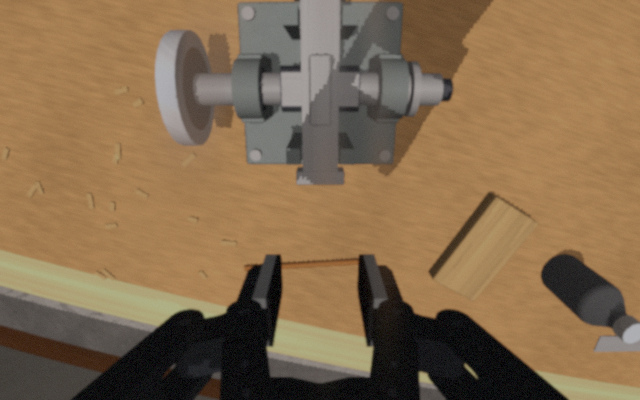

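View pics/c12.png

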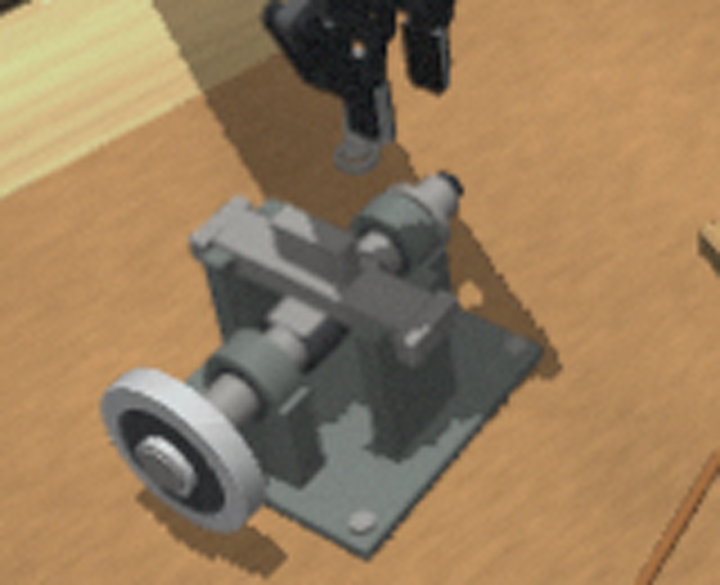

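The bar lies in both forks on the flat (pixels (322,90) in the wrist view). I measure a 0.5° slope, so I'm checking whether that is camera bias.

```bash

python3 - <<'E'
from h import *
z=load('w12');P=cloud(z).reshape(-1,3);L=P-SEAT;x=L@N;y=L@A;zz=P[:,2]
m=(abs(zz-.012)<.004)&(abs(x)<.08)&(abs(y)<.08);B=np.c_[x[m],y[m],np.ones(m.sum())];print('plate',m.sum(),np.linalg.lstsq(B,zz[m],rcond=None)[0])
m=(abs(zz)<.004)&(abs(x)<.2)&(abs(y)<.15);B=np.c_[x[m],y[m],np.ones(m.sum())];print('bench',m.sum(),np.linalg.lstsq(B,zz[m],rcond=None)[0])
m=(abs(y)<.03)&(abs(x)<.024)&(abs(zz-.14)<.004)&(abs(y)<.007);print('rib slope',m.sum(),np.polyfit(x[m],zz[m],1))
# flat visible parts beside bar
for lo,hi in ((-.032,-.018),(.018,.032)):
    m=(y>lo)&(y<hi)&(abs(x)<.0105)&(abs(zz-.092)<.004)
    if m.sum()>20: print('flat',lo,m.sum(),np.polyfit(x[m],zz[m]-.092,1))
E
```

```text
plate 8816 [ 0.     -0.0003  0.0121]
bench 32240 [ 0.     -0.0004  0.0008]
rib slope 1354 [-0.0044  0.14  ]
flat -0.032 411 [0.0064 0.0003]
flat 0.018 411 [-0.0033  0.0002]
```

servo_tool --increments "0 0 0 -4 0 0 3.6;0 0 0 -4 8 0 3.6;0 0 0 -4 12 0 3.6;0 0 0 -4 12 0 3.6;0 0 0 -4 12 0 3.6;0 0 0 -4 12 0 3.6;0 0 0 -4 12 0 3.6"

```text
time: 20.87
eef_pos: [0.6806, 0.0637, 0.2685]
tcp_rot: [-0.131, 0.991, -0.001, 0.001]
contact_force: [0.1, 0.3, 1.2]
opening: 0.42
```

```bash
cat > chk.py <<'E'
from h import *
import sys
for fn in sys.argv[1:]:
    z=load(fn);P=cloud(z).reshape(-1,3);L=P-SEAT;x=L@N;y=L@A;zz=L[:,2]
    m=(abs(x)>.03)&(abs(x)<.066)&(abs(y)<.012)&(zz>.012)&(zz<.024)
    B=np.c_[x[m],y[m],np.ones(m.sum())];s=np.linalg.lstsq(B,zz[m],rcond=None)[0];print(fn,'beam',m.sum(),s,(x[m]>0).sum())
    m=(abs(x)<.023)&(abs(y)<.006)&(abs(zz-.048)<.005)
    if m.sum()>30:print('rib',m.sum(),np.polyfit(x[m],zz[m],1))
    m=(abs(P[:,2]-.012)<.004)&(abs(x)<.08)&(abs(y)<.08);B=np.c_[x[m],y[m],np.ones(m.sum())];print('plate',np.linalg.lstsq(B,P[m,2],rcond=None)[0])
    for sg in (-1,1):
        for ys in (-.023,.023):
            m=(abs(x-sg*.055)<.006)&(abs(y-ys)<.005)&(abs(zz-.0175)<.005)
            if m.sum()>10: print('tine',sg,ys,m.sum(),np.median(zz[m]))
E
python3 - <<'E'
from h import *
print(ctrl.get_state()['eef_pos']);snap('wrist','w13');snap('top','t13');snap('scene','s13')
E
python3 chk.py w12 w13 t13 s13
```

```text
[0.6806 0.0637 0.2685]
w12 beam 2746 [-0.0081 -0.0039  0.018 ] 1173
rib 1072 [-0.0041  0.048 ]
plate [ 0.     -0.0003  0.0121]
tine -1 -0.023 221 0.01765437997119021
tine -1 0.023 229 0.017425613503458864
tine 1 -0.023 165 0.017573465714326414
tine 1 0.023 168 0.017394133588698818
w13 beam 1276 [-0.005  -0.0026  0.018 ] 1276
rib 1122 [-0.0093  0.0481]
plate [ 0.001  -0.0016  0.0121]
tine 1 -0.023 169 0.01748450894425238
tine 1 0.023 179 0.01756795612253506
t13 beam 49 [0.0391 0.0998 0.0198] 0
rib 39 [0.0059 0.0473]
plate [0.0053 0.0022 0.0118]
tine -1 -0.023 12 0.015910026191957444
s13 beam 195 [-0.0075  0.0346  0.0181] 108
rib 66 [-0.0159  0.0481]
plate [-0.003  -0.0036  0.0131]
tine -1 -0.023 14 0.018512117018758073
tine -1 0.023 11 0.017647114089926225
tine 1 -0.023 20 0.017412371902110785
tine 1 0.023 15 0.01727431907227403
```

View pics/w13.png

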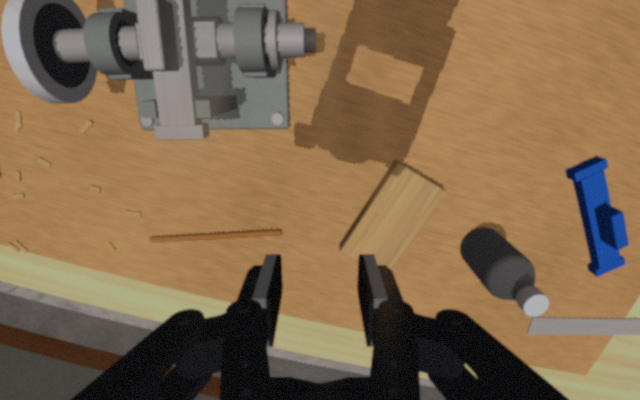

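```bash
python3 - <<'E'
from h import *
a=load('scene0')['im'].astype(int);b=load('s13')['im'].astype(int)
for n,(u0,u1,v0,v1) in dict(offcut=(322,375,240,285),glue=(366,394,205,252),spanner=(240,258,205,240),blue1=(380,400,145,172),blue2=(360,364+50,198,218)).items():
    print(n,np.abs(a-b)[v0:v1,u0:u1].mean(), np.percentile(np.abs(a-b)[v0:v1,u0:u1],98))
print(ctrl.get_state()['contact_force'],ctrl.get_state()['time']);ctrl.sign_off()
E
```

```text
offcut 10.924109014675052 19.920000000000073
glue 7.607396149949341 16.0
spanner 30.754497354497353 62.0
blue1 10.554938271604938 17.61999999999989
blue2 8.646913580246913 16.0
[ 0.5379  0.3716 -0.2852] 21.0167
the job is handed in; nothing more can be done
```

The lock bar is lying in both forks, home on the arbor's flat, and the job was handed in at about 21 s.

- **Arbor:** I pinched the handwheel rim and turned it in two strokes, about 95° in all. After I let go, the flat measured about 0.1° from straight up.
- **Bar:** I gripped the grey bar by its rib and lowered it in millimetre steps until it met the flat, with about 11 N pressing on it. I then let go and backed off. Its beam top is 18.0 mm and its rib top 47.9–48.1 mm above the seat, which is what a fully home bar should show. It is within about 1 mm of centre.
- **Slight tilt:** The bar reads about 0.3–0.5° low at its +x end in the wrist views, so I can't say it is exactly level. That is within the 0.5 mm fork clearance and close to the depth noise. The top and scene cameras were too coarse to confirm it.
- **Bystanders:** The offcut, glue bottle and both blue look-alikes compare as unchanged in the scene pictures. The spanner's patch did differ. I put that down to the arm's shadow, since the arm only passed over it high up, but I did not measure its position again.
- **Arm:** At hand-in it was touching nothing.

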